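Clear the camera assembly bench

ROBOT

A 7-joint arm with a two-finger parallel gripper is mounted at the origin on the work surface. World frame = base frame: x ahead of the robot, y to its left, z up, the work surface at z = 0. Lengths are in m, angles in rad, forces in N, time in s.
With the tool pointing down it reaches from about 0.425 to 1.025 m from the base axis. Payload 9.4 kg.
Tool frame: the origin (TCP) lies where the fingers leave the gripper's body, on its centre line; the fingertips stand 84 mm ahead of it and the grasp point (between the pads) lies tcp_to_grasp ahead of it (tcp_to_grasp is the distance from the TCP to the grasp point, in m); z points along the fingers, y is the direction in which the jaws open and shut (so a half turn about z gives the same grasp; the last joint's range is limited). The gripper opens to 93 mm and grips with 3 to 60 N. Pads are 15 mm wide; open, the fingers measure 128 mm over their backs; the gripper's body (75 mm by 188 mm) begins 65 mm behind the grasp point.
Start: joints at [-0.077, 0.599, -0.003, 1.599, 0.002, 0.943, -0.08], TCP at [0.725, -0, 0.303] pointing down, gripper open.
Joint ranges: [-2.57, 2.57], [-0.35, 1.97], [-1.29, 1.29], [0.11, 2.56], [-1.05, 4.19], [0.11, 1.86], [-2.63, 2.63]. Speed limits (rad/s): [2.22, 2.22, 3.01, 3.01, 3.14, 3.14, 3.14].

INTERFACE

Orientations are given as a unit quaternion [x, y, z, w].
In Python, from cell import * gives the robot as it stands.
- The arm moves only by the tool servo_tool, never from a script. Its argument "targets" is one flat list of numbers, 6 for each row, row after row: the shift along the world's x, y, z in units of 50 mm (1.0 is 50 mm), then the turn, a rotation vector about the world's x, y, z in units of 8 degrees (1.0 is 8 degrees). A call has 1 to 10 rows; each row shifts and turns the commanded pose from where the row before left it; what a row does not reach is not made up. A row lasts 1/10 s, in which the tool goes at most 50 mm and 8.59 degrees, less where a joint would pass 70% of its speed; a pose out of reach is approached as far as the arm can. A call is refused whole if a number of a shift passes 1 or a number of a turn 1, either way. A call with a gripper value outside its range is refused whole. "claw" is the opening, from -1 (shut) to 1 (fully open), set as the call begins (left out, the last holds). The fingers move at their own pace and stop on an object; "squeeze" is the grip in N (left out, the last holds). Time passes only in rows, so rows that do not move let the fingers close. It gives the time, the measured TCP pose, the force and the opening at its end, in the units of the state.
- observe(): the state, without advancing time (a new reading comes with each control period).
- grab_frame(name): name is "scene" or "side" or "wrist"; returns (picture, depth): 400x640x3 uint8, red, green, blue; 400x640 float32, m along the optical axis (not along the pixel's ray), 0 where there is no reading.
- camera_model(name): a dict with "fovy" (degrees; the focal length in pixels is half the picture's height over the tangent of half this angle, whatever the lens; pixels are square), "cx", "cy" (the principal point, pixels), "world_from_camera" (4x4, takes a point from camera to world coordinates); the wrist camera has in their place "T_tool_cam" (4x4, takes a point from camera to tool coordinates, whose origin is the TCP and whose axes are the flange's). Camera axes: x right, y up, looking along -z (the intrinsics and any distortion apply to the point x, -y, -z); pixel columns grow to the right and rows downward; lengths in m; the calibration is good to about 2 mm. A picture is of the moment at which its call begins: read the wrist's pose just before it. camera_model takes no time and is no camera call.
- sign_off(): hands the job in, once; it reports no verdict.
The state is a dict: "clock": time; "joint_pos": joint angles; "joint_vel": joint speeds; "joint_efforts": joint torques, N m; "position": TCP position; "tool_rot": TCP orientation; "ft_force": force on the tool from outside, world axes, zero at the start; "torque": the same for the moment, N m; "gripper_width": opening from 0.0 (shut) to 1.0 (fully open).
Only numpy, scipy, OpenCV 4.12 (cv2) and the standard library are available. Lean on these libraries where they do the work, as an engineer would, in place of code of your own. Each camera call takes 0.05 s, during which the arm holds its last target. There are 200 camera calls.

TASK

Sort the loose parts on the blue mat: stand both camera lenses, glass up, in the black tray with the white floor and lay both small square circuit boards with heat sinks flat in the red tray, one part to a bay, and press the screwdriver into the yellow spring clip until it is fully home and centred along the clip. Set the lenses and boards down gently: do not drop them.

Things in the scene. Friction and masses are not known exactly. Their poses are not given: they have to be found in the camera images.
- lens_red: Loose camera lens, standing with its glass up: black cylinder 40 mm in diameter, 50 mm tall, about 120 g, with a red ring around it and around its dark glass. Origin: centre of its underside; z up.
- lens_yellow: Loose camera lens, standing with its glass up: black cylinder 40 mm in diameter, 50 mm tall, about 120 g, with a yellow ring around it and around its dark glass. Origin: centre of its underside; z up.
- board_green: Loose sensor board, lying flat: green circuit board 44 x 44 x 4 mm with a square finned aluminium heat sink 24 x 24 mm in its middle, rising from 4 to 30 mm above the underside; grasp it by the heat sink. About 50 g. Origin: centre of the underside; x and y along the board's (and the heat sink's) edges, z up.
- board_purple: Loose sensor board, lying flat: purple circuit board 44 x 44 x 4 mm with a square finned aluminium heat sink 24 x 24 mm in its middle, rising from 4 to 30 mm above the underside; grasp it by the heat sink. About 50 g. Origin: centre of the underside; x and y along the board's (and the heat sink's) edges, z up.
- driver: Loose small screwdriver lying flat: square handle 84 mm long (x -42 to +42 mm), 14 x 14 mm, orange with three black bands; steel shaft 5 mm thick and 40 mm long from its -x end, at the height of the handle's middle; small steel cap (4 mm) on the +x end. About 50 g. Origin: underside of the handle at its middle; x along the driver from tip to cap, z up.
- lens_tray: Fixed open tray, black with a white floor, 76 mm (x) by 148 mm (y) and 14 mm high, walls 4 mm, floor 4 mm thick. A 4 mm divider across y = 0, as high as the walls, parts it into two bays of 68 x 68 mm, centred at y = -36 and +36 mm; each bay holds one thing, either one. Origin: centre of the underside; z up.
- board_tray: Fixed open tray, all red, 76 mm (x) by 148 mm (y) and 14 mm high, walls 4 mm, floor 4 mm thick. A 4 mm divider across y = 0, as high as the walls, parts it into two bays of 68 x 68 mm, centred at y = -36 and +36 mm; each bay holds one thing, either one. Origin: centre of the underside; z up.
- clip: Fixed clip: grey base 90 (x) x 80 x 6 mm, two pairs of yellow spring jaws at x = -30 and +30 mm, 12 mm wide, fingers fit between the pairs. Jaws face across y = 0; mouth 27 mm wide at the top (z 56 mm), 7 mm at z 38. Driver handle laid along x, tip either way, pressed down (5-15 N) spreads them and snaps under their lips; home: underside on seats at z 22 mm. Origin: centre of underside.

How it is judged:
At the end, for the whole second after the job is handed in: Both lenses in the white-floored tray, both boards in the red one, on a bay's floor (within 3.5 mm), level within 0.12 rad; driver in the clip: underside 18 to 24.5 mm above the clip's, handle's middle within 12 mm along and 5 mm across, parallel within 0.15 rad; all at rest (0.02 m/s) (x of lens_red in the frame of lens_tray between -0.02 and 0.02 m and y of lens_red in the frame of lens_tray between -0.055 and 0.055 m and z of lens_red in the frame of lens_tray between 0 and 0.0075 m and angle between each of lens_red, lens_yellow, board_green, board_purple's own z axis and vertical below 0.12 rad and linear speed of each of lens_red, lens_yellow, board_green, board_purple, driver below 0.02 m/s and x of lens_yellow in the frame of lens_tray between -0.02 and 0.02 m and y of lens_yellow in the frame of lens_tray between -0.055 and 0.055 m and z of lens_yellow in the frame of lens_tray between 0 and 0.0075 m and x of board_green in the frame of board_tray between -0.02 and 0.02 m and y of board_green in the frame of board_tray between -0.055 and 0.055 m and z of board_green in the frame of board_tray between 0 and 0.0075 m and x of board_purple in the frame of board_tray between -0.02 and 0.02 m and y of board_purple in the frame of board_tray between -0.055 and 0.055 m and z of board_purple in the frame of board_tray between 0 and 0.0075 m and x of driver in the frame of clip between -0.012 and 0.012 m and y of driver in the frame of clip between -0.005 and 0.005 m and z of driver in the frame of clip between 0.018 and 0.0245 m and angle between the x axis of driver and the x axis of clip, either way round below 0.15 rad); the robot touches nothing.
It fails at once if a lens red was dropped (it moved faster than 0.6 m/s with no finger on it, a fall of about 2 cm) (linear speed of lens_red above 0.6 m/s and contact force between the fingers and lens_red below 0.05 N).
It fails at once if a lens yellow was dropped (it moved faster than 0.6 m/s with no finger on it, a fall of about 2 cm) (linear speed of lens_yellow above 0.6 m/s and contact force between the fingers and lens_yellow below 0.05 N).
It fails at once if a board green was dropped (it moved faster than 0.6 m/s with no finger on it, a fall of about 2 cm) (linear speed of board_green above 0.6 m/s and contact force between the fingers and board_green below 0.05 N).
It fails at once if a board purple was dropped (it moved faster than 0.6 m/s with no finger on it, a fall of about 2 cm) (linear speed of board_purple above 0.6 m/s and contact force between the fingers and board_purple below 0.05 N).
It also fails if it takes over 120 s, if anything falls off the work surface, if the arm or the gripper's body presses on something with over 40 N, if the wrist force passes 120 N, or if a joint passes its speed limit or range.

## Working session

There is one attempt and no reset: what is moved stays moved. The work goes in short steps, Python scripts to look and compute and a tool call to move; the robot and the scene stay as the last step left them, time stands still between calls to the robot, and variables do not carry over. Pictures are saved under pics/ and viewed, about 12 in all and at most 16, crops included, and the job is handed in when it is done.

Besides the shell and the picture viewer there is one more tool, called after "Call:" in YAML: its name, and indented under it one key for each argument. servo_tool: Moves the arm, as the interface text tells. Its arguments: {"type":"object","properties":{"targets":{"type":"array"},"claw":{"type":"number"},"squeeze":{"type":"number"}},"required":["targets"]}

```bash
mkdir -p pics; ls
cat > h.py <<'E'
from cell import *
import numpy as np, cv2
from scipy.spatial.transform import Rotation as R
def save(n,im): cv2.imwrite('pics/'+n+'.png',cv2.cvtColor(im,cv2.COLOR_RGB2BGR))
E
python3 - <<'E'
from h import *
s=observe(); print(s)
for n in("scene","side","wrist"):
    c=camera_model(n); print(n,c)
    p,d=grab_frame(n); save(n+'0',p); np.savez(n+'0',p=p,d=d)
E
```

```text
pics
{'clock': 0.0, 'joint_pos': array([-0.0766948 ,  0.60010355, -0.00257151,  1.60015352,  0.00182706,
        0.94285516, -0.07978079]), 'joint_vel': array([ 1.18650514e-03, -6.02364257e-04,  2.98160439e-04,  5.89230537e-04,
        2.33114765e-04,  6.33238403e-04, -8.14445102e-06]), 'joint_efforts': array([ 5.70884713e-04, -7.65060925e+01,  1.49801854e+00, -2.52344084e+01,
       -5.23842021e-02,  1.69115182e-02,  2.08527672e-04]), 'position': array([7.24637516e-01, 6.68270330e-07, 3.01866592e-01]), 'tool_rot': array([ 7.07067048e-01,  7.07146106e-01, -5.85520650e-04, -4.82547670e-04]), 'ft_force': array([-1.17111603,  0.00596194,  0.84225466]), 'torque': array([ 0.01753709, -0.00888555, -0.03618757]), 'gripper_width': 1.0014869112174203}
scene {'fovy': 42.34354593241012, 'cx': 324.6673511204384, 'cy': 200.23353663388542, 'world_from_camera': array([[-0.80926859, -0.46484053,  0.35917633,  0.95838865],
       [ 0.58718076, -0.62197203,  0.51804397,  0.6486199 ],
       [-0.01741021,  0.63013814,  0.77628784,  1.00802622],
       [ 0.        ,  0.        ,  0.        ,  1.        ]])}
side {'fovy': 44.304736423970915, 'cx': 315.1736920260381, 'cy': 201.5506809764573, 'world_from_camera': array([[-0.87057709,  0.33201431, -0.36312813,  0.09871989],
       [-0.49155865, -0.55451825,  0.67147569,  0.75228043],
       [ 0.02157836,  0.76307012,  0.64595538,  0.73176722],
       [ 0.        ,  0.        ,  0.        ,  1.        ]])}
wrist {'fovy': 60.95691458698931, 'cx': 321.9774298073683, 'cy': 204.6431891489456, 'T_tool_cam': array([[ 1.00241899e-03,  9.55236730e-01,  2.95840810e-01,
         8.26180911e-02],
       [ 9.99999435e-01, -8.52628596e-04, -6.35329101e-04,
         1.02916905e-03],
       [-3.54647358e-04,  2.95841280e-01, -9.55237045e-01,
        -8.22582757e-02],
       [ 0.00000000e+00,  0.00000000e+00,  0.00000000e+00,
         1.00000000e+00]])}
```

View pics/scene0.png

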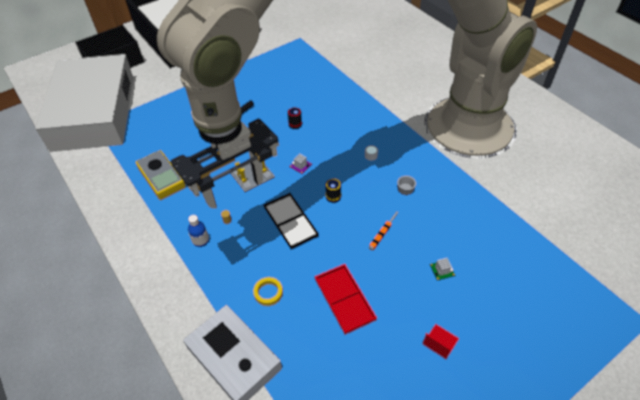

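View pics/side0.png

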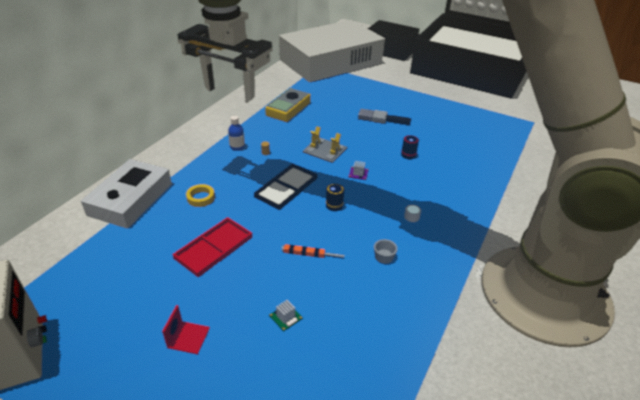

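View pics/wrist0.png

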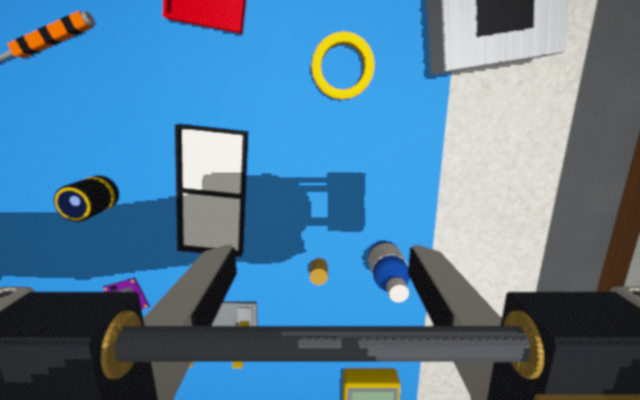

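```bash
python3 -c "
import cell;print([n for n in dir(cell) if n[0]!='_']);print(getattr(cell,'tcp_to_grasp',None))
import numpy as np
for n in('scene','side','wrist'):
  d=np.load(n+'0.npz')['d'];print(n,(d==0).mean(),d[200,320])"
```

```text
['PlanningError', 'camera_model', 'grab_frame', 'observe', 'sign_off', 'tcp_to_grasp']
0.0653
scene 0.004109375 1.2953311
side 0.00404296875 1.1380492
wrist 0.00362890625 0.3997119
```

```bash
cat >> h.py <<'E'
def cloud(n,d,s=None):
    c=camera_model(n); f=200/np.tan(np.radians(c['fovy']/2))
    v,u=np.mgrid[:400,:640]
    P=np.stack([(u-c['cx'])/f*d,-(v-c['cy'])/f*d,-d],-1)
    if n=='wrist':
        T=np.eye(4);T[:3,:3]=R.from_quat(s['tool_rot']).as_matrix();T[:3,3]=s['position'];T=T@c['T_tool_cam']
    else: T=c['world_from_camera']
    W=P@T[:3,:3].T+T[:3,3]; W[d==0]=np.nan
    return W
def blobs(p,W,mask,amin=15):
    n,l,st,ce=cv2.connectedComponentsWithStats(mask.astype(np.uint8))
    for i in range(1,n):
        if st[i,4]<amin: continue
        q=W[l==i]; q=q[~np.isnan(q[:,0])]
        if len(q)<5: continue
        r=cv2.minAreaRect(q[:,:2].astype(np.float32)*1000)
        print('  px',ce[i].round(0),st[i,4],'med',np.median(q,0).round(3),'z',np.percentile(q[:,2],[3,97]).round(3),'rect',np.round(r[0],0),np.round(r[1],0),round(r[2],1))
def hsv(p): return [a.astype(int) for a in cv2.split(cv2.cvtColor(p,cv2.COLOR_RGB2HSV))]
def masks(p):
    h,s,v=hsv(p)
    return dict(red=((h<5)|(h>174))&(s>150)&(v>80),orange=(h>=5)&(h<17)&(s>150)&(v>120),yellow=(h>=18)&(h<33)&(s>130)&(v>90),
      green=(h>45)&(h<85)&(s>100)&(v>50),purple=(h>135)&(h<165)&(s>100)&(v>70))
E
python3 - <<'E'
from h import *
for n in('scene','side'):
    z=np.load(n+'0.npz'); W=cloud(n,z['d']); 
    print(n,'mat z',np.nanmedian(W[250:300,200:400,2]))
    for k,m in masks(z['p']).items():
        print(n,k); blobs(z['p'],W,m&(W[...,0]>.3)&(W[...,2]<.12))
# ortho
    im=np.zeros((600,800,3),np.uint8)
    o=np.argsort(W[...,2].ravel()); q=W.reshape(-1,3)[o]; c=z['p'].reshape(-1,3)[o]
    k=(q[:,2]<.15)&(q[:,0]>.3); q,c=q[k],c[k]
    u=(400-q[:,1]*800).astype(int); v=(600-(q[:,0]-.35)*800).astype(int)
    g=(u>=0)&(u<798)&(v>=0)&(v<598)
    for a in(0,1):
        for b in(0,1): im[v[g]+a,u[g]+b]=c[g]
    save('ortho_'+n,im)
E
```

```text
scene mat z 0.00020590691083588464
scene red
  px [345. 299.] 2030 med [0.62  0.229 0.004] z [0.    0.014] rect [621. 226.] [148.  74.] 80.3
  px [440. 341.] 560 med [0.524 0.422 0.006] z [-0.     0.049] rect [523. 421.] [56. 50.] 19.8
scene orange
  px [384. 229.] 32 med [0.438 0.141 0.013] z [0.009 0.015] rect [439. 139.] [19. 11.] 11.6
  px [378. 237.] 33 med [0.463 0.15  0.013] z [0.01  0.017] rect [463. 150.] [20. 10.] 21.1
  px [373. 244.] 21 med [0.484 0.158 0.013] z [0.01  0.016] rect [485. 158.] [13. 11.] 23.8
scene yellow
  px [165. 187.] 281 med [ 0.803 -0.272  0.026] z [0.008 0.033] rect [ 817. -318.] [ 62. 144.] 29.3
  px [264. 168.] 20 med [ 0.565 -0.193  0.019] z [0.013 0.039] rect [ 565. -192.] [7. 9.] 4.7
  px [242. 174.] 62 med [ 0.626 -0.196  0.034] z [0.014 0.055] rect [ 625. -202.] [26. 12.] 79.1
  px [333. 187.] 29 med [ 0.474 -0.01   0.05 ] z [0.046 0.053] rect [472. -15.] [21. 34.] 66.5
  px [226. 216.] 55 med [ 0.723 -0.108  0.027] z [0.011 0.032] rect [ 722. -113.] [21. 14.] 79.5
  px [268. 291.] 320 med [0.747 0.117 0.016] z [0.01 0.02] rect [747. 116.] [62
[... 1123 characters left out ...]
-205.] [ 6. 33.] 9.1
  px [265. 144.] 15 med [ 0.717 -0.111  0.028] z [0.026 0.03 ] rect [ 717. -113.] [10. 13.] 33.6
  px [200. 194.] 303 med [0.742 0.119 0.015] z [0.005 0.019] rect [742. 117.] [58. 63.] 41.2
side green
  px [279. 321.] 89 med [0.402 0.315 0.003] z [0.001 0.006] rect [403. 315.] [10. 41.] 71.1
  px [297. 316.] 20 med [0.38  0.289 0.003] z [0.001 0.014] rect [380. 289.] [ 7. 16.] 30.9
  px [ 44. 339.] 15 med [0.705 0.555 0.029] z [0.023 0.046] rect [700. 558.] [ 5. 25.] 61.4
side purple
  px [353. 174.] 32 med [ 0.482 -0.143  0.002] z [-0.     0.005] rect [ 480. -153.] [20. 37.] 18.6
  px [212. 266.] 18 med [0.589 0.27  0.003] z [0.001 0.006] rect [588. 271.] [42.  3.] 79.0
```

View pics/ortho_scene.png

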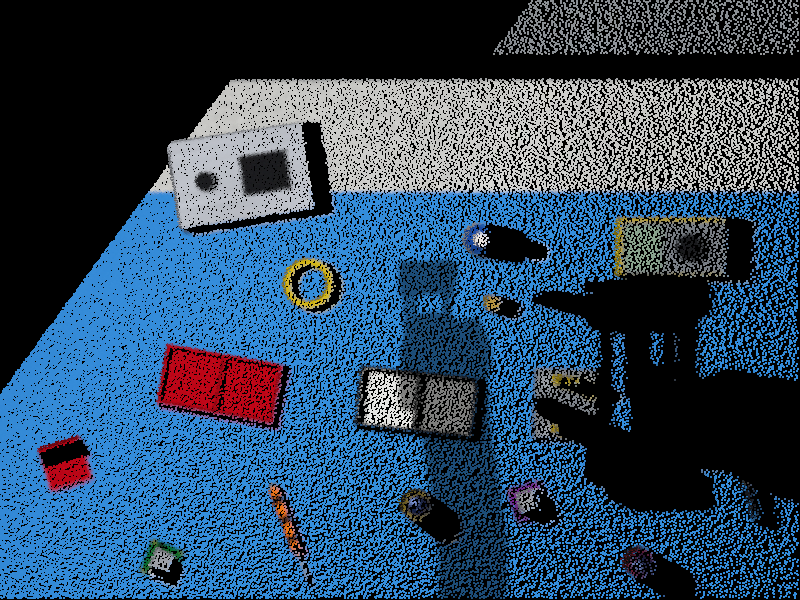

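Run:
```python
from h import *
reg=dict(lens_y=(.46,-.02,.05,.042,.06),lens_r=(.40,-.29,.08,.042,.06),bg=(.40,.30,.05,.024,.036),bp=(.475,-.16,.05,.024,.036),red=(.62,.227,.11,.009,.02),blk=(.60,-.02,.1,.009,.02),clipbase=(.595,-.205,.07,.003,.011),clipjaw=(.595,-.205,.07,.045,.065),drv=(.45,.146,.07,.008,.02))
s=observe()
for n in('scene','side','wrist'):
    z=np.load(n+'0.npz'); W=cloud(n,z['d'],s); h,sa,v=hsv(z['p'])
    print(n)
    for k,(x,y,r,a,b) in reg.items():
        m=(np.hypot(W[...,0]-x,W[...,1]-y)<r)&(W[...,2]>a)&(W[...,2]<b)
        if k in('clipbase',): m&=(sa<60)
        if k=='drv': m&=masks(z['p'])['orange']
        q=W[m]
        if len(q)<12: print(k,len(q)); continue
        t=cv2.minAreaRect((q[:,:2]*1000).astype(np.float32)); 
        bx=cv2.boxPoints(t); e=max((bx[1]-bx[0],bx[2]-bx[1]),key=np.linalg.norm)
        print(k,len(q),'mean',(q.mean(0)*1000).round(0),'rect c',np.round(t[0],1),np.round(t[1],0),'long dir deg',round(np.degrees(np.arctan2(e[1],e[0]))%180,1))
```

```text
scene
lens_y 179 mean [471. -18.  49.] rect c [471.1 -18.8] [41. 37.] long dir deg 53.0
lens_r 129 mean [ 400. -297.   49.] rect c [ 397.3 -298.1] [40. 39.] long dir deg 16.6
bg 106 mean [401. 299.  28.] rect c [401.  297.8] [26. 24.] long dir deg 69.5
bp 75 mean [ 475. -158.   28.] rect c [ 476.9 -158.8] [30. 27.] long dir deg 6.7
red 512 mean [622. 229.  13.] rect c [620.4 225.2] [151.  78.] long dir deg 79.7
blk 385 mean [599. -17.  12.] rect c [599.  -19.5] [152.  78.] long dir deg 83.7
clipbase 311 mean [ 604. -198.    6.] rect c [ 595.6 -203.6] [81. 87.] long dir deg 177.1
clipjaw 23 mean [ 625. -206.   52.] rect c [ 625.1 -206.2] [34. 12.] long dir deg 88.4
drv 98 mean [454. 146.  13.] rect c [452.8 145.4] [81. 11.] long dir deg 20.9
side
lens_y 191 mean [464. -16.  49.] rect c [464.7 -17.7] [38. 41.] long dir deg 116.0
lens_r 132 mean [ 393. -295.   48.] rect c [ 393.3 -300. ] [39. 42.] long dir deg 130.0
bg 159 mean [397. 300.  28.] rect c [397.  299.3] [25. 25.] long dir deg 157.4
bp 52 mean [ 471. -156.   28.] rect c [ 470.9 -156.5] [24. 28.] long dir deg 104.5
red 544 mea
[... 234 characters left out ...]
 177.0
clipjaw 68 mean [ 592. -206.   50.] rect c [ 592.2 -204.7] [35. 73.] long dir deg 177.8
drv 120 mean [448. 147.  12.] rect c [449.  146.6] [79. 14.] long dir deg 21.2
wrist
lens_y 1298 mean [471. -19.  50.] rect c [469.2 -19.6] [40. 39.] long dir deg 34.4
lens_r 0
bg 0
bp 0
red 656 mean [611. 158.  14.] rect c [609.1 165.6] [28. 77.] long dir deg 172.0
blk 1908 mean [596. -11.  13.] rect c [597.8 -20. ] [149.  77.] long dir deg 83.9
clipbase 865 mean [ 614. -183.    7.] rect c [ 610.3 -183.3] [35. 59.] long dir deg 179.2
clipjaw 77 mean [ 616. -219.   54.] rect c [ 598.9 -219. ] [ 6. 63.] long dir deg 178.4
drv 850 mean [454. 144.  14.] rect c [452.5 143.8] [83. 13.] long dir deg 20.4
```

Call:
servo_tool:
  targets: [-0.73, -0.06, -0.25, 0, 0, 0, -0.73, -0.06, -0.25, 0, 0, 0, -0.73, -0.06, -0.25, 0, 0, 0, -0.73, -0.06, -0.25, 0, 0, 0, -0.73, -0.06, -0.25, 0, 0, 0, -0.73, -0.05, -0.25, 0, 0, 0, -0.73, -0.05, -0.25, 0, 0, 0, 0, 0, -0.2, 0, 0, 0, 0, 0, 0, 0, 0, 0]
  claw: 1
  squeeze: 25

```text
clock: 1.05
position: [0.4692, -0.02, 0.2046]
tool_rot: [0.707, 0.707, -0.0, -0.0]
ft_force: [0.8, -0.0, 0.4]
gripper_width: 1.0
```

Call:
servo_tool:
  targets: [0, 0, -0.5, 0, 0, 0, 0, 0, -0.5, 0, 0, 0, 0, 0, -0.5, 0, 0, 0, 0, 0, -0.5, 0, 0, 0, 0, 0, 0, 0, 0, 0]

```text
clock: 1.55
position: [0.4704, -0.0197, 0.103]
tool_rot: [0.707, 0.707, -0.001, -0.001]
ft_force: [0.3, -0.5, -0.3]
gripper_width: 0.999
```

Call:
servo_tool:
  targets: [0, 0, 0, 0, 0, 0, 0, 0, 0, 0, 0, 0, 0, 0, 0, 0, 0, 0, 0, 0, 0, 0, 0, 0, 0, 0, 0, 0, 0, 0, 0, 0, 0, 0, 0, 0]
  claw: -1

```text
clock: 2.15
position: [0.4696, -0.02, 0.1056]
tool_rot: [0.707, 0.707, 0.0, 0.0]
ft_force: [0.2, 0.1, -0.2]
gripper_width: 0.532
```

Call:
servo_tool:
  targets: [0, 0, 0, 0, 0, 0, 0, 0, 0, 0, 0, 0, 0, 0, 0, 0, 0, 0, 0, 0, 0, 0, 0, 0, 0, 0, 0, 0, 0, 0]

```text
clock: 2.65
position: [0.4694, -0.02, 0.1053]
tool_rot: [0.707, 0.707, -0.0, -0.0]
ft_force: [-1.0, 1.1, 5.7]
gripper_width: 0.428
```

Call:
servo_tool:
  targets: [0, 0, 0.3, 0, 0, 0, 0, 0, 0.4, 0, 0, 0, 0, 0, 0.2, 0, 0, 0, 0.3, 0.12, 0, 0, 0, 0, 0.55, 0.12, 0, 0, 0, 0, 0.55, 0.12, 0, 0, 0, 0, 0.55, 0.12, 0, 0, 0, 0, 0.4, 0.12, 0, 0, 0, 0, 0.3, 0.12, 0, 0, 0, 0, 0, 0, 0, 0, 0, 0]

```text
clock: 3.65
position: [0.6037, 0.0171, 0.1498]
tool_rot: [0.707, 0.708, 0.001, 0.0]
ft_force: [-1.0, -0.3, -1.3]
gripper_width: 0.425
```

Call:
servo_tool:
  targets: [0, 0, -0.2, 0, 0, 0, 0, 0, -0.25, 0, 0, 0, 0, 0, -0.2, 0, 0, 0, 0, 0, -0.1, 0, 0, 0, 0, 0, -0.04, 0, 0, 0, 0, 0, -0.03, 0, 0, 0, 0, 0, 0, 0, 0, 0]

```text
clock: 4.35
position: [0.6019, 0.0159, 0.1095]
tool_rot: [0.707, 0.707, 0.0, 0.0]
ft_force: [0.3, -0.5, -1.2]
gripper_width: 0.425
```

Call:
servo_tool:
  targets: [0, 0, -0.02, 0, 0, 0, 0, 0, 0, 0, 0, 0]

```text
clock: 4.55
position: [0.6021, 0.0159, 0.1093]
tool_rot: [0.707, 0.707, 0.0, 0.0]
ft_force: [-3.4, -0.8, 10.5]
gripper_width: 0.429
```

Call:
servo_tool:
  targets: [0, 0, 0, 0, 0, 0, 0, 0, 0, 0, 0, 0, 0, 0, 0, 0, 0, 0, 0, 0, 0, 0, 0, 0, 0, 0, 0, 0, 0, 0]
  claw: 0.4

```text
clock: 5.05
position: [0.602, 0.016, 0.1081]
tool_rot: [0.707, 0.707, -0.0, -0.0]
ft_force: [0.3, -0.3, 0.1]
gripper_width: 0.7
```

Call:
servo_tool:
  targets: [0, 0, 0.6, 0, 0, 0, 0, 0, 0.8, 0, 0, 0, 0, 0, 0.6, 0, 0, 0, -0.6, -0.9, 0, 0, 0, 0, -0.6, -0.9, 0, 0, 0, 0, -0.6, -0.9, 0, 0, 0, 0, -0.6, -0.9, 0, 0, 0, 0, -0.6, -0.9, 0, 0, 0, 0, -0.6, -0.9, 0, 0, 0, 0, -0.5, -0.9, 0, 0, 0, 0]
  claw: 1

```text
clock: 6.05
position: [0.4097, -0.2785, 0.2083]
tool_rot: [0.707, 0.707, -0.0, -0.0]
ft_force: [1.1, -1.0, -0.5]
gripper_width: 1.003
```

Call:
servo_tool:
  targets: [0, 0, 0, 0, 0, 0, 0, 0, 0, 0, 0, 0]

```text
clock: 6.25
position: [0.4105, -0.2786, 0.2083]
tool_rot: [0.708, 0.706, -0.0, 0.0]
ft_force: [0.2, 0.6, -0.1]
gripper_width: 1.0
```

```bash
cat >> h.py <<'E'
def look(tag,regs,view=True):
    s=observe(); p,d=grab_frame('wrist'); np.savez('w_'+tag,p=p,d=d)
    if view: save('w_'+tag,p)
    W=cloud('wrist',d,s); print('tcp',s['position'].round(4))
    for k,(x,y,r,a,b) in regs.items():
        m=(np.hypot(W[...,0]-x,W[...,1]-y)<r)&(W[...,2]>a)&(W[...,2]<b); q=W[m]
        if len(q)<12: print(k,len(q)); continue
        t=cv2.minAreaRect((q[:,:2]*1000).astype(np.float32)); bx=cv2.boxPoints(t); e=max((bx[1]-bx[0],bx[2]-bx[1]),key=np.linalg.norm)
        print(k,len(q),'mean',(q.mean(0)*1000).round(0),'rect c',np.round(t[0],1),np.round(t[1],0),'long',round(np.degrees(np.arctan2(e[1],e[0]))%180,1))
E
python3 -c "
from h import *
look('lr',dict(lens_r=(.397,-.298,.045,.042,.06),bp=(.475,-.157,.03,.024,.036)),False)"
```

```text
tcp [ 0.4105 -0.2786  0.2083]
lens_r 2053 mean [ 396. -298.   51.] rect c [ 396.2 -299.5] [39. 39.] long 98.0
bp 1183 mean [ 473. -159.   29.] rect c [ 473.5 -158.8] [25. 24.] long 17.0
```

Call:
servo_tool:
  targets: [-0.28, -0.41, 0, 0, 0, 0, 0, 0, -0.5, 0, 0, 0, 0, 0, -0.55, 0, 0, 0, 0, 0, -0.5, 0, 0, 0, 0, 0, -0.5, 0, 0, 0, 0, 0, 0, 0, 0, 0]

```text
clock: 6.9
position: [0.3979, -0.2954, 0.1033]
tool_rot: [0.706, 0.708, -0.0, -0.002]
ft_force: [0.1, 0.2, 0.1]
gripper_width: 1.004
```

Call:
servo_tool:
  targets: [0, 0, 0, 0, 0, 0, 0, 0, 0, 0, 0, 0, 0, 0, 0, 0, 0, 0, 0, 0, 0, 0, 0, 0, 0, 0, 0, 0, 0, 0, 0, 0, 0, 0, 0, 0, 0, 0, 0, 0, 0, 0, 0, 0, 0, 0, 0, 0, 0, 0, 0, 0, 0, 0]
  claw: -1

```text
clock: 7.8
position: [0.3971, -0.2979, 0.1058]
tool_rot: [0.707, 0.707, -0.0, -0.0]
ft_force: [-1.3, -0.1, 4.2]
gripper_width: 0.424
```

Call:
servo_tool:
  targets: [0, 0, 0.4, 0, 0, 0, 0, 0, 0.7, 0, 0, 0, 0, 0, 0.4, 0, 0, 0, 0.4, 0.5, 0, 0, 0, 0, 0.64, 0.8, 0, 0, 0, 0, 0.64, 0.8, 0, 0, 0, 0, 0.64, 0.8, 0, 0, 0, 0, 0.64, 0.8, 0, 0, 0, 0, 0.58, 0.7, 0, 0, 0, 0, 0.4, 0.46, 0, 0, 0, 0]

```text
clock: 8.8
position: [0.5931, -0.0548, 0.1804]
tool_rot: [0.706, 0.708, 0.001, -0.0]
ft_force: [0.4, 0.1, -1.7]
gripper_width: 0.428
```

Call:
servo_tool:
  targets: [0, 0, 0, 0, 0, 0, 0, 0, 0, 0, 0, 0]

```text
clock: 9.0
position: [0.591, -0.058, 0.1801]
tool_rot: [0.707, 0.708, -0.0, -0.0]
ft_force: [-0.3, -0.9, -1.4]
gripper_width: 0.429
```

Call:
servo_tool:
  targets: [0.04, 0, -0.4, 0, 0, 0, 0, 0, -0.4, 0, 0, 0, 0, 0, -0.3, 0, 0, 0, 0, 0, -0.15, 0, 0, 0, 0, 0, -0.08, 0, 0, 0, 0, 0, -0.04, 0, 0, 0, 0, 0, -0.04, 0, 0, 0, 0, 0, -0.02, 0, 0, 0, 0, 0, 0, 0, 0, 0]

```text
clock: 9.9
position: [0.5935, -0.0587, 0.1099]
tool_rot: [0.707, 0.707, 0.0, 0.0]
ft_force: [-1.2, -0.0, 2.1]
gripper_width: 0.424
```

Contact. Release, then raise and go to the purple board.

Call:
servo_tool:
  targets: [0, 0, -0.01, 0, 0, 0, 0, 0, 0, 0, 0, 0]

```text
clock: 10.1
position: [0.5935, -0.0587, 0.1098]
tool_rot: [0.707, 0.707, 0.0, 0.0]
ft_force: [-2.2, -0.4, 9.2]
gripper_width: 0.427
```

Call:
servo_tool:
  targets: [0, 0, 0, 0, 0, 0, 0, 0, 0, 0, 0, 0, 0, 0, 0, 0, 0, 0, 0, 0, 0, 0, 0, 0, 0, 0, 0, 0, 0, 0]
  claw: 0.4

```text
clock: 10.6
position: [0.5932, -0.0586, 0.1086]
tool_rot: [0.707, 0.707, -0.0, -0.0]
ft_force: [0.2, 0.4, -0.2]
gripper_width: 0.698
```

Call:
servo_tool:
  targets: [0, 0, 0.5, 0, 0, 0, 0, 0, 0.8, 0, 0, 0, 0, 0, 0.6, 0, 0, 0, -0.4, -0.33, 0, 0, 0, 0.6, -0.4, -0.33, 0, 0, 0, 0.5, -0.4, -0.33, 0, 0, 0, 0.5, -0.4, -0.33, 0, 0, 0, 0.5, -0.4, -0.33, 0, 0, 0, 0, -0.4, -0.35, 0, 0, 0, 0, 0, 0, 0, 0, 0, 0]

```text
clock: 11.6
position: [0.4703, -0.161, 0.2037]
tool_rot: [0.598, 0.802, -0.001, -0.001]
ft_force: [0.9, 1.0, 0.2]
gripper_width: 0.701
```

```bash
python3 -c "
from h import *
look('bp',dict(bp=(.475,-.157,.03,.024,.036),ly=(.602,.016,.04,.042,.065),lr=(.594,-.056,.04,.042,.065),clipjaw=(.595,-.205,.07,.045,.065),clipbase=(.595,-.205,.07,.003,.011)))"
```

```text
tcp [ 0.4703 -0.161   0.2037]
bp 575 mean [ 473. -158.   30.] rect c [ 473.6 -158.9] [24. 24.] long 106.9
ly 3289 mean [599.  10.  54.] rect c [602.6  10.3] [39. 29.] long 10.4
lr 3271 mean [591. -61.  54.] rect c [593.7 -60.9] [39. 40.] long 166.4
clipjaw 0
clipbase 3563 mean [ 594. -187.    7.] rect c [ 589.8 -193.7] [111.  80.] long 19.5
```

View pics/w_bp.png

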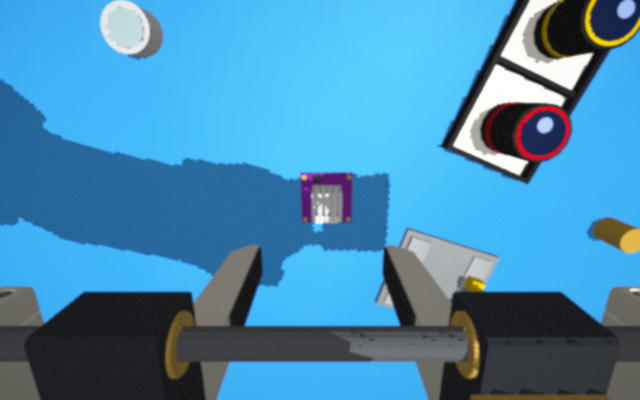

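Call:
servo_tool:
  targets: [0.06, 0.04, -0.4, 0, 0, 0, 0, 0, -0.5, 0, 0, 0, 0, 0, -0.5, 0, 0, 0, 0, 0, -0.5, 0, 0, 0, 0, 0, -0.25, 0, 0, 0, 0, 0, 0, 0, 0, 0]

```text
clock: 12.25
position: [0.4764, -0.1559, 0.0948]
tool_rot: [0.596, 0.803, -0.0, -0.001]
ft_force: [-0.8, 0.1, -0.2]
gripper_width: 0.702
```

Call:
servo_tool:
  targets: [0, 0, 0, 0, 0, 0, 0, 0, 0, 0, 0, 0, 0, 0, 0, 0, 0, 0, 0, 0, 0, 0, 0, 0, 0, 0, 0, 0, 0, 0, 0, 0, 0, 0, 0, 0, 0, 0, 0, 0, 0, 0, 0, 0, 0, 0, 0, 0]
  claw: -1

```text
clock: 13.05
position: [0.4762, -0.1568, 0.0965]
tool_rot: [0.596, 0.803, -0.0, 0.0]
ft_force: [-1.2, 0.0, 6.1]
gripper_width: 0.257
```

Call:
servo_tool:
  targets: [0, 0, 0.5, 0, 0, 0, 0, 0, 0.8, 0, 0, 0, 0.3, 0.7, 0, 0, 0, -0.5, 0.35, 0.9, 0, 0, 0, -0.5, 0.35, 0.9, 0, 0, 0, -0.5, 0.35, 0.9, 0, 0, 0, -0.5, 0.35, 0.9, 0, 0, 0, -0.5, 0.35, 0.9, 0, 0, 0, -0.5, 0.35, 0.9, 0, 0, 0, -0.4, 0.34, 0.85, 0, 0, 0, 0]

```text
clock: 14.05
position: [0.6134, 0.1935, 0.161]
tool_rot: [0.769, 0.64, -0.0, -0.0]
ft_force: [-0.6, -0.3, 0.3]
gripper_width: 0.253
```

Call:
servo_tool:
  targets: [0, 0, 0, 0, 0, 0, 0, 0, 0, 0, 0, 0]

```text
clock: 14.25
position: [0.6128, 0.1921, 0.1606]
tool_rot: [0.767, 0.641, -0.0, -0.0]
ft_force: [-0.7, -1.3, 0.1]
gripper_width: 0.255
```

Call:
servo_tool:
  targets: [0, 0, -0.3, 0, 0, 0, 0, 0, -0.4, 0, 0, 0, 0, 0, -0.25, 0, 0, 0, 0, 0, -0.14, 0, 0, 0, 0, 0, -0.05, 0, 0, 0, 0, 0, -0.04, 0, 0, 0, 0, 0, -0.03, 0, 0, 0, 0, 0, 0, 0, 0, 0]

```text
clock: 15.05
position: [0.6134, 0.1909, 0.101]
tool_rot: [0.768, 0.64, 0.0, 0.0]
ft_force: [-0.8, 0.2, -0.5]
gripper_width: 0.254
```

Call:
servo_tool:
  targets: [0, 0, -0.02, 0, 0, 0, 0, 0, 0, 0, 0, 0]

```text
clock: 15.25
position: [0.6135, 0.191, 0.1006]
tool_rot: [0.768, 0.64, 0.0, 0.0]
ft_force: [-2.0, -0.3, 5.5]
gripper_width: 0.256
```

Call:
servo_tool:
  targets: [0, 0, 0, 0, 0, 0, 0, 0, 0, 0, 0, 0, 0, 0, 0, 0, 0, 0, 0, 0, 0, 0, 0, 0, 0, 0, 0, 0, 0, 0]
  claw: 0

```text
clock: 15.75
position: [0.6132, 0.1908, 0.0996]
tool_rot: [0.768, 0.64, -0.0, 0.0]
ft_force: [-0.5, -0.5, 0.1]
gripper_width: 0.498
```

Call:
servo_tool:
  targets: [0, 0, 0.5, 0, 0, 0, 0, 0, 0.8, 0, 0, 0, 0, 0, 0.7, 0, 0, 0, -0.71, 0.36, 0, 0, 0, -0.3, -0.71, 0.36, 0, 0, 0, -0.3, -0.71, 0.36, 0, 0, 0, -0.3, -0.71, 0.36, 0, 0, 0, -0.3, -0.71, 0.36, 0, 0, 0, -0.2, -0.71, 0.36, 0, 0, 0, 0, 0, 0, 0, 0, 0, 0]
  claw: 0.4

```text
clock: 16.75
position: [0.3956, 0.3012, 0.1995]
tool_rot: [0.825, 0.565, -0.001, -0.001]
ft_force: [-0.5, -0.7, -0.2]
gripper_width: 0.702
```

```bash
python3 -c "
from h import *
look('bg',dict(bg=(.40,.30,.03,.024,.036),bp=(.613,.191,.033,.024,.045)),False)
print(2*np.degrees(np.arctan2(observe()['tool_rot'][1],observe()['tool_rot'][0]))-90)"
```

```text
tcp [0.3956 0.3012 0.1995]
bg 891 mean [400. 300.  29.] rect c [399.4 299.4] [24. 24.] long 68.9
bp 1098 mean [610. 193.  32.] rect c [613.6 190.6] [25. 25.] long 169.5
-21.333873609409068
```

Call:
servo_tool:
  targets: [0.05, -0.03, -0.4, 0, 0, 0, 0, 0, -0.5, 0, 0, 0, 0, 0, -0.5, 0, 0, 0, 0, 0, -0.45, 0, 0, 0, 0, 0, -0.22, 0, 0, 0, 0, 0, 0, 0, 0, 0]

```text
clock: 17.4
position: [0.4033, 0.2965, 0.0951]
tool_rot: [0.827, 0.561, -0.001, 0.0]
ft_force: [0.4, -0.4, 0.6]
gripper_width: 0.699
```

Call:
servo_tool:
  targets: [0, 0, 0, 0, 0, 0, 0, 0, 0, 0, 0, 0, 0, 0, 0, 0, 0, 0, 0, 0, 0, 0, 0, 0, 0, 0, 0, 0, 0, 0, 0, 0, 0, 0, 0, 0, 0, 0, 0, 0, 0, 0, 0, 0, 0, 0, 0, 0]
  claw: -1

```text
clock: 18.2
position: [0.4027, 0.2975, 0.0965]
tool_rot: [0.827, 0.562, 0.0, -0.0]
ft_force: [-0.7, -0.7, 6.3]
gripper_width: 0.255
```

Call:
servo_tool:
  targets: [0, 0, 0.5, 0, 0, 0, 0, 0, 0.7, 0, 0, 0, 0.55, -0.1, 0, 0, 0, 0.2, 0.65, -0.1, 0, 0, 0, 0.2, 0.65, -0.1, 0, 0, 0, 0.2, 0.65, -0.1, 0, 0, 0, 0.2, 0.65, -0.1, 0, 0, 0, 0.2, 0.65, -0.1, 0, 0, 0, 0.2, 0.65, -0.12, 0, 0, 0, 0.2, 0, 0, 0, 0, 0, 0]

```text
clock: 19.2
position: [0.6295, 0.259, 0.1561]
tool_rot: [0.769, 0.639, 0.001, 0.001]
ft_force: [-0.0, -0.0, -1.1]
gripper_width: 0.257
```

Call:
servo_tool:
  targets: [0, 0, -0.3, 0, 0, 0, 0, 0, -0.3, 0, 0, 0, 0, 0, -0.2, 0, 0, 0, 0, 0, -0.12, 0, 0, 0, 0, 0, -0.08, 0, 0, 0, 0, 0, -0.05, 0, 0, 0, 0, 0, 0, 0, 0, 0]

```text
clock: 19.9
position: [0.6252, 0.2614, 0.1036]
tool_rot: [0.768, 0.64, -0.0, 0.0]
ft_force: [0.5, -1.2, 0.7]
gripper_width: 0.255
```

Call:
servo_tool:
  targets: [0, 0, -0.04, 0, 0, 0, 0, 0, -0.03, 0, 0, 0, 0, 0, 0, 0, 0, 0]

```text
clock: 20.2
position: [0.6254, 0.2614, 0.1006]
tool_rot: [0.768, 0.64, 0.0, 0.0]
ft_force: [-0.1, -0.3, 2.4]
gripper_width: 0.257
```

Call:
servo_tool:
  targets: [0, 0, 0, 0, 0, 0, 0, 0, 0, 0, 0, 0, 0, 0, 0, 0, 0, 0, 0, 0, 0, 0, 0, 0, 0, 0, 0, 0, 0, 0]
  claw: 0

```text
clock: 20.7
position: [0.6253, 0.2613, 0.1002]
tool_rot: [0.768, 0.64, -0.0, 0.0]
ft_force: [-0.2, 0.8, 0.0]
gripper_width: 0.498
```

Call:
servo_tool:
  targets: [0, 0, 0.5, 0, 0, 0, 0, 0, 0.8, 0, 0, 0, 0, 0, 0.7, 0, 0, 0, -0.5, -0.33, 0, 0, 0, -0.95, -0.5, -0.33, 0, 0, 0, -0.95, -0.5, -0.33, 0, 0, 0, -0.95, -0.5, -0.33, 0, 0, 0, -0.95, -0.5, -0.33, 0, 0, 0, -0.9, -0.5, -0.33, 0, 0, 0, -0.9, -0.46, -0.35, 0, 0, 0, -0.9]
  claw: 0.2

```text
clock: 21.7
position: [0.4511, 0.1443, 0.2004]
tool_rot: [0.972, 0.236, 0.0, -0.0]
ft_force: [0.3, 0.4, -0.9]
gripper_width: 0.598
```

Call:
servo_tool:
  targets: [0, 0, 0, 0, 0, -0.9, 0, 0, 0, 0, 0, 0, 0, 0, 0, 0, 0, 0]

```text
clock: 22.0
position: [0.4528, 0.1453, 0.2003]
tool_rot: [0.984, 0.179, 0.0, 0.0]
ft_force: [-0.5, -0.0, 0.3]
gripper_width: 0.594
```

```bash
python3 -c "
from h import *
look('dr',dict(drv=(.452,.145,.047,.012,.02),bg=(.625,.261,.033,.024,.045)))
print(2*np.degrees(np.arctan2(observe()['tool_rot'][1],observe()['tool_rot'][0]))-90)
z=np.load('w_dr.npz');W=cloud('wrist',z['d'],observe());q=W[masks(z['p'])['orange']]
q=q[np.hypot(q[:,0]-.45,q[:,1]-.145)<.06];t=cv2.minAreaRect((q[:,:2]*1000).astype(np.float32));print(t)"
```

```text
tcp [0.4528 0.1453 0.2003]
drv 1673 mean [455. 146.  14.] rect c [454.  145.5] [88. 14.] long 20.2
bg 0
-69.36695121539827
((452.22918701171875, 144.35153198242188), (82.6727066040039, 11.785062789916992), 20.345884323120117)
```

View pics/w_dr.png

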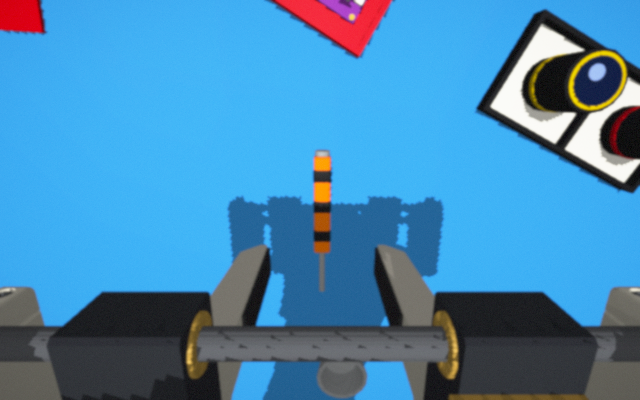

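Call:
servo_tool:
  targets: [0, 0, -0.4, 0, 0, 0, 0, 0, -0.5, 0, 0, 0, 0, 0, -0.5, 0, 0, 0, 0, 0, -0.5, 0, 0, 0, 0, 0, -0.2, 0, 0, 0, 0, 0, -0.1, 0, 0, 0, 0, 0, -0.07, 0, 0, 0, 0, 0, 0, 0, 0, 0]

```text
clock: 22.85
position: [0.4525, 0.1449, 0.087]
tool_rot: [0.984, 0.177, 0.0, -0.0]
ft_force: [0.0, -0.9, -0.8]
gripper_width: 0.604
```

Call:
servo_tool:
  targets: [0, 0, 0, 0, 0, 0, 0, 0, 0, 0, 0, 0, 0, 0, 0, 0, 0, 0, 0, 0, 0, 0, 0, 0, 0, 0, 0, 0, 0, 0, 0, 0, 0, 0, 0, 0, 0, 0, 0, 0, 0, 0, 0, 0, 0, 0, 0, 0]
  claw: -1
  squeeze: 50

```text
clock: 23.65
position: [0.4523, 0.1449, 0.0868]
tool_rot: [0.984, 0.177, 0.0, -0.0]
ft_force: [-1.1, 0.5, 2.6]
gripper_width: 0.145
```

Call:
servo_tool:
  targets: [0, 0, 0.5, 0, 0, 0, 0, 0, 0.8, 0, 0, 0, 0.3, -0.5, 0.6, 0, 0, -0.3, 0.4, -0.65, 0.4, 0, 0, -0.4, 0.4, -0.65, 0.3, 0, 0, -0.4, 0.4, -0.65, 0, 0, 0, -0.4, 0.4, -0.65, 0, 0, 0, -0.4, 0.4, -0.65, 0, 0, 0, -0.4, 0.4, -0.6, 0, 0, 0, -0.4, 0.14, -0.35, 0, 0, 0, -0.16]

```text
clock: 24.65
position: [0.5955, -0.0929, 0.2167]
tool_rot: [1.0, -0.023, 0.001, 0.001]
ft_force: [-0.5, 1.3, -0.7]
gripper_width: 0.146
```

Call:
servo_tool:
  targets: [0, 0, 0, 0, 0, 0, 0, 0, 0, 0, 0, 0]

```text
clock: 24.85
position: [0.5934, -0.0896, 0.2162]
tool_rot: [1.0, -0.021, -0.001, -0.0]
ft_force: [0.2, 0.7, -1.1]
gripper_width: 0.144
```

```bash
python3 -c "
from h import *
look('cl',dict(clipjaw=(.595,-.205,.06,.045,.065),clipbase=(.595,-.205,.065,.002,.012)))
s=observe();print(2*np.degrees(np.arctan2(s['tool_rot'][1],s['tool_rot'][0]))-90)
for n in('scene','side'):
    p,d=grab_frame(n);W=cloud(n,d);m=masks(p)
    q=W[m['orange']&(W[...,2]>.1)&(W[...,0]>.5)];print(n,'orange',len(q),len(q) and cv2.minAreaRect((q[:,:2]*1000).astype(np.float32)))
    for a,b in((.045,.065),(.003,.011)):
        k=(np.hypot(W[...,0]-.595,W[...,1]+.205)<.066)&(W[...,2]>a)&(W[...,2]<b); q=W[k];print(n,len(q),cv2.minAreaRect((q[:,:2]*1000).astype(np.float32)))
"
```

```text
tcp [ 0.5934 -0.0896  0.2162]
clipjaw 907 mean [ 597. -209.   52.] rect c [ 594.8 -205.9] [35. 72.] long 178.5
clipbase 7260 mean [ 598. -202.    7.] rect c [ 595.1 -204.6] [126. 126.] long 40.2
-92.38573669720127
scene orange 41 ((619.1484375, -90.58708953857422), (29.61683464050293, 15.706851959228516), 3.3368449211120605)
scene 63 ((597.39892578125, -204.74327087402344), (73.24209594726562, 35.50448989868164), 1.7608637809753418)
scene 496 ((595.58447265625, -204.78762817382812), (117.56172943115234, 123.61504364013672), 88.48970794677734)
side orange 15 ((627.7565307617188, -87.61516571044922), (8.573234558105469, 14.087486267089844), 18.115808486938477)
side 41 ((592.5170288085938, -205.17868041992188), (34.97937774658203, 72.01145935058594), 86.75116729736328)
side 409 ((590.6153564453125, -208.2948455810547), (91.62796020507812, 90.14126586914062), 86.3598861694336)
```

View pics/w_cl.png

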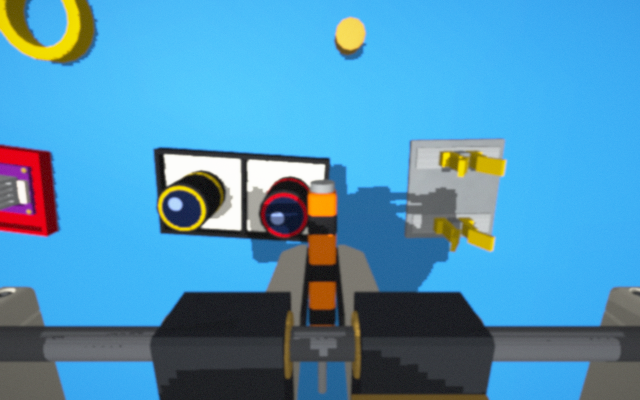

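Call:
servo_tool:
  targets: [0.03, -0.4, 0, 0, 0, 0, 0, -0.6, 0, 0, 0, 0, 0, -0.6, 0, 0, 0, 0, 0, -0.5, 0, 0, 0, 0, 0, -0.2, 0, 0, 0, 0, 0, 0, -0.4, 0, 0, 0, 0, 0, -0.4, 0, 0, 0, 0, 0, -0.3, 0, 0, 0, 0, 0, -0.2, 0, 0, 0, 0, 0, 0, 0, 0, 0]

```text
clock: 26.0
position: [0.5954, -0.2041, 0.1505]
tool_rot: [1.0, -0.021, -0.001, -0.0]
ft_force: [-0.8, -0.0, -0.9]
gripper_width: 0.143
```

Call:
servo_tool:
  targets: [0, 0, 0, 0, 0, 0, 0, 0, 0, 0, 0, 0]

```text
clock: 26.2
position: [0.5961, -0.2052, 0.1525]
tool_rot: [1.0, -0.022, 0.0, 0.0]
ft_force: [0.3, -0.6, -0.8]
gripper_width: 0.145
```

```bash
python3 -c "
from h import *
for n in('scene','side'):
    p,d=grab_frame(n); c=(250,170) if n=='scene' else (325,140)
    save('cl_'+n,cv2.resize(p[max(0,c[1]-50):c[1]+50,c[0]-65:c[0]+65],None,fx=3,fy=3))
    W=cloud(n,d);q=W[masks(p)['orange']&(np.abs(W[...,0]-.595)<.06)&(np.abs(W[...,1]+.205)<.03)&(W[...,2]>.05)];print(len(q),q.min(0),q.max(0))
a=cv2.imread('pics/cl_scene.png');b=cv2.imread('pics/cl_side.png');cv2.imwrite('pics/cl2.png',np.hstack([a,b]))"
```

```text
35 [ 0.60594887 -0.21211613  0.06850811] [ 0.63677864 -0.19804786  0.08250351]
10 [ 0.62447458 -0.20690047  0.07028933] [ 0.63345897 -0.197993    0.0791774 ]
```

View pics/cl2.png

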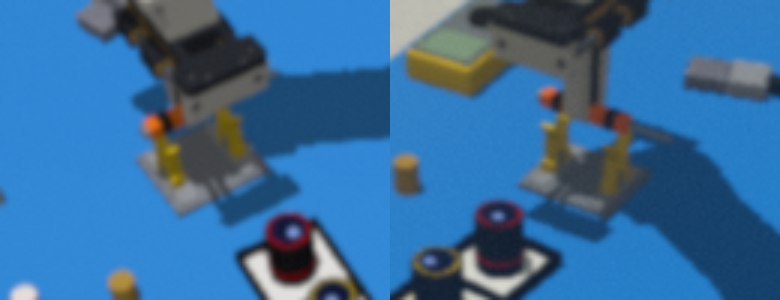

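Call:
servo_tool:
  targets: [0, 0, -0.12, 0, 0, 0, 0, 0, -0.12, 0, 0, 0, 0, 0, -0.12, 0, 0, 0, 0, 0, -0.12, 0, 0, 0, 0, 0, 0, 0, 0, 0]

```text
clock: 26.8
position: [0.5956, -0.2053, 0.1268]
tool_rot: [1.0, -0.022, -0.0, 0.0]
ft_force: [-0.6, -1.0, 0.1]
gripper_width: 0.148
```

Call:
servo_tool:
  targets: [0, 0, -0.08, 0, 0, 0, 0, 0, -0.08, 0, 0, 0, 0, 0, -0.08, 0, 0, 0, 0, 0, -0.08, 0, 0, 0, 0, 0, 0, 0, 0, 0]

```text
clock: 27.3
position: [0.5956, -0.205, 0.1109]
tool_rot: [1.0, -0.022, -0.0, -0.0]
ft_force: [1.8, -0.5, -5.6]
gripper_width: 0.144
```

Call:
servo_tool:
  targets: [0, 0, -0.04, 0, 0, 0, 0, 0, -0.02, 0, 0, 0, 0, 0, 0, 0, 0, 0]

```text
clock: 27.6
position: [0.5956, -0.2052, 0.1089]
tool_rot: [1.0, -0.022, -0.0, -0.0]
ft_force: [-0.3, -0.6, 2.5]
gripper_width: 0.144
```

Call:
servo_tool:
  targets: [0, 0, -0.03, 0, 0, 0, 0, 0, -0.02, 0, 0, 0, 0, 0, 0, 0, 0, 0]

```text
clock: 27.9
position: [0.5955, -0.2053, 0.1087]
tool_rot: [1.0, -0.022, 0.001, -0.001]
ft_force: [-7.9, 3.0, 27.6]
gripper_width: 0.144
```

Seated hard (27 N, no further travel). Release, back up, and check everything.

Call:
servo_tool:
  targets: [0, 0, 0.03, 0, 0, 0, 0, 0, 0, 0, 0, 0, 0, 0, 0, 0, 0, 0, 0, 0, 0, 0, 0, 0, 0, 0, 0, 0, 0, 0, 0, 0, 0, 0, 0, 0]
  claw: 0

```text
clock: 28.5
position: [0.5957, -0.2051, 0.1075]
tool_rot: [1.0, -0.022, -0.0, -0.0]
ft_force: [-0.3, 0.1, 0.4]
gripper_width: 0.497
```

Call:
servo_tool:
  targets: [0, 0, 0.2, 0, 0, 0, 0, 0, 0.4, 0, 0, 0, 0, 0, 0.8, 0, 0, 0, 0, 0, 0.8, 0, 0, 0, 0, 0, 0.8, 0, 0, 0, 0, 0, 0.8, 0, 0, 0, -0.8, 0.4, 0.5, 0, 0, 0, -0.8, 0.5, 0, 0, 0, 0, -0.4, 0.5, 0, 0, 0, 0, 0, 0, 0, 0, 0, 0]

```text
clock: 29.5
position: [0.4938, -0.133, 0.3228]
tool_rot: [1.0, -0.021, -0.001, -0.002]
ft_force: [0.4, 0.4, -0.7]
gripper_width: 0.501
```

```bash
python3 -c "
from h import *
look('fin',dict(drv=(.595,-.205,.05,.031,.04),ly=(.602,.016,.04,.042,.065),lr=(.594,-.056,.04,.042,.065)))
s=observe();print(s['clock'])
for n in('scene','side'):
    p,d=grab_frame(n);W=cloud(n,d); save('fin_'+n,p)
    q=W[masks(p)['orange']&(np.abs(W[...,0]-.595)<.06)&(np.abs(W[...,1]+.205)<.03)];print(n,len(q),q.min(0).round(3),q.max(0).round(3),np.percentile(q[:,2],95))
    for k,(x,y,a,b) in dict(ly=(.602,.016,.047,.07),lr=(.594,-.056,.047,.07),bg=(.625,.261,.026,.05),bp=(.613,.191,.026,.05)).items():
        q=W[(np.hypot(W[...,0]-x,W[...,1]-y)<.034)&(W[...,2]>a)&(W[...,2]<b)]
        print(k,len(q),np.round(cv2.minAreaRect((q[:,:2]*1000).astype(np.float32))[0],1),np.median(q[:,2]).round(3),q[:,2].std().round(4))
"
```

```text
tcp [ 0.4938 -0.133   0.3228]
drv 1226 mean [ 598. -205.   36.] rect c [ 593.5 -207.3] [96. 24.] long 3.0
ly 1545 mean [603.  14.  54.] rect c [603.2  16. ] [39. 39.] long 58.0
lr 1424 mean [595. -61.  55.] rect c [594.5 -60.4] [39. 39.] long 98.9
29.55
scene 73 [ 0.573 -0.216  0.025] [ 0.637 -0.197  0.041] 0.0380969679935027
ly 201 [605.1  16.3] 0.054 0.0022
lr 182 [595.3 -60.6] 0.054 0.0023
bg 139 [626.9 260.8] 0.032 0.0026
bp 112 [615.2 190.5] 0.032 0.0029
side 55 [ 0.553 -0.209  0.026] [ 0.614 -0.19   0.047] 0.03749161461328042
ly 174 [600.2  16.8] 0.053 0.0018
lr 156 [591.7 -58.5] 0.053 0.0021
bg 141 [623.4 261.3] 0.032 0.0022
bp 127 [611.5 190.3] 0.032 0.0021
```

View pics/w_fin.png

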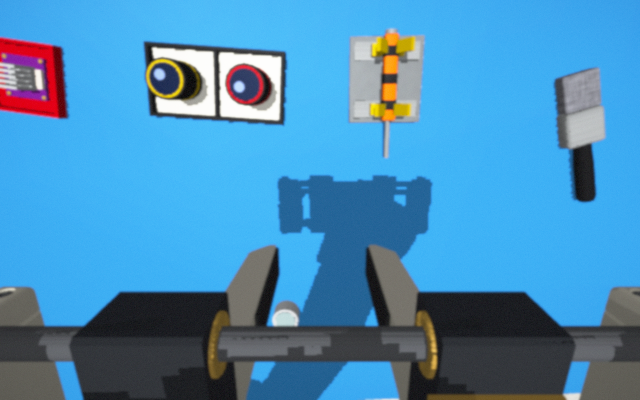

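View pics/fin_side.png

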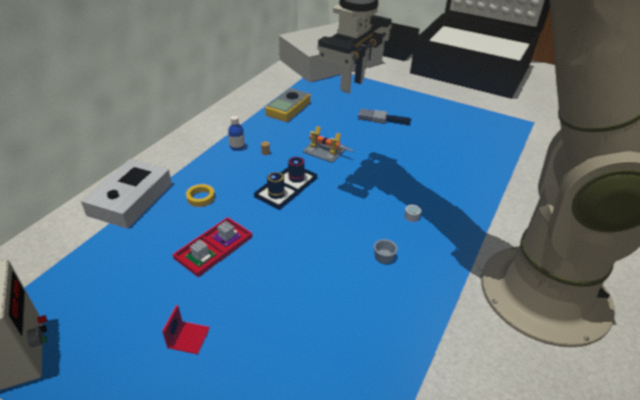

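```bash
python3 -c "
from h import *
z=np.load('w_fin.npz');s=observe();W=cloud('wrist',z['d'],s);q=W[masks(z['p'])['orange']&(np.hypot(W[...,0]-.595,W[...,1]+.205)<.055)]
print(cv2.minAreaRect((q[:,:2]*1000).astype(np.float32)));print(abs(s['joint_vel']).max());print(sign_off())"
```

```text
((599.0568237304688, -212.5637664794922), (20.48394775390625, 82.41973876953125), 88.46385955810547)
0.01870322602912107
the job is handed in; nothing more can be done
None
```

The job is handed in at about 29.6 s of the 120 s allowed, with all five parts placed; sign_off() gives no verdict.

- **Lenses:** Both stand glass up, one in each bay of the white-floored tray. Their tops read 53–55 mm (54 mm expected), and each is within about 5 mm of its bay centre.
- **Boards:** Both lie in the red tray, one to a bay. Their heat-sink tops read 32 mm (34 mm expected), and each is within about 2 mm of its bay centre.
- **Driver:** I pressed it into the clip until it stopped, with 27 N at the wrist and no more travel. Its top reads 36–38 mm, so its underside is at about 22–24 mm. The gripper was then backed well clear, at 0.32 m height.

**Where the checks disagreed:**
- **Driver position:** The last wrist-camera orange-mask fit put the driver at (599, −213) mm. Its 20 mm width, against a 14 mm handle, suggests it picked up some of the yellow jaws or the handle's side. Taken at face value, that is about 7 mm across the clip against the 5 mm limit. The release pose was (595.6, −205) mm, and the same view's heights put it at about −205 to −207 mm. The clip's own centre measured about (595, −205) mm. I believe it is seated and centred, but I did not resolve this difference: the fit ran in the same script as the hand-in.
- **Between cameras:** The scene and side views differed from each other by 2–5 mm.

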